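Unlock the sample chest: catch down, bolt across

ROBOT

A 7-joint arm with a two-finger parallel gripper is mounted at the origin on the work surface. World frame = base frame: x ahead of the robot, y to its left, z up, the work surface at z = 0. Lengths are in m, angles in rad, forces in N, time in s.
With the tool pointing down it reaches from about 0.4 to 0.9 m from the base axis. Payload 5.5 kg.
Tool frame: the origin (TCP) lies midway between the tips of the shut fingers; the grasp point (between the pads) lies 19 mm behind it (arm.tcp_to_grasp is the distance from the TCP to the grasp point, in m); z points along the fingers, y is the line along which they close (so a half turn about z gives the same grasp; the last joint's range is limited). The gripper opens to 85 mm and grips with 20 to 120 N. Pads are 22 mm wide; open, the fingers measure 114 mm over their backs; the gripper's body (76 mm by 85 mm) begins 54 mm behind the grasp point. The pads swing forward as they close: fully open they stand 13 mm farther back than shut.
Start: joints at [1.581, 0.501, -0.427, 1.55, 0.221, 1.138, -0.21], TCP at [0.163, -0.629, 0.231] pointing down, gripper open.
Joint ranges: [-2.88, 2.88], [-0.31, 2.03], [-1.54, 1.56], [0.2, 2.42], [-1.41, 4.55], [0.19, 2.02], [-2.57, 2.57]. Speed limits (rad/s): [2.57, 2.57, 3.14, 3.14, 3.14, 3.14, 3.14].

INTERFACE

Orientations are given as a rotation vector (axis times angle).
In Python, from workcell import arm gives the robot as it stands. Calls block until the motion is done:
- arm.move_pose(position, orientation): joint-space move of the TCP to a pose.
- arm.movel(position, frame=None, feed=0.15, until_force=None): straight line of the TCP; frame=None keeps the orientation; feed is the mean speed in m/s. With until_force (N) it stops when the force on the tool has changed by that much, and returns True; else False.
- arm.move_joints(angles): joint-space move.
- arm.move_gripper(opening, f_grip=None): finger opening in m; f_grip is the grip in N (None keeps the last); returns when the fingers have stopped.
- arm.dwell(seconds).
- arm.ik(position, orientation): joint angles nearest the present ones, or None.
- arm.read_state(): the state.
- arm.read_camera(name): name is "side" or "top" or "wrist"; returns the picture (480x640x3 uint8, red, green, blue); there is no depth.
- arm.camera_params(name): a dict with "fovy" (degrees; the focal length in pixels is half the picture's height over the tangent of half this angle, whatever the lens; pixels are square), "cx", "cy" (the principal point, pixels), "xyz" and "rotation" of the camera in the world; the wrist camera has in their place "T_tool_cam" (4x4, takes a point from camera to tool coordinates, whose origin is the TCP and whose axes are the flange's). Camera axes: x right, y up, looking along -z (the intrinsics and any distortion apply to the point x, -y, -z); pixel columns grow to the right and rows downward; lengths in m; the calibration is good to about 2 mm. The wrist camera is an equidistant fisheye: a pixel r from the principal point sees the ray r / f radians off the axis. A picture is of the moment at which its call begins: read the wrist's pose just before it. camera_params takes no time and is no camera call.
A pose or a line that the arm cannot do raises arm.PlanningError and nothing moves.
- arm.hand_in(): hands the job in; it is judged then, once.
The state is a dict: "t": time; "joints": joint angles; "joint_vel": joint speeds; "effort": joint torques, N m; "eef_pos": TCP position; "ee_rot": TCP orientation; "ft_force": force on the tool from outside, world axes, zero at the start; "wrist_torque": the same for the moment, N m; "grip_width": finger opening in m; "grasp_force": force on a finger pad.
Only numpy, scipy, OpenCV 4.12 (cv2) and the standard library are available. Lean on these libraries where they do the work, as an engineer would, in place of code of your own. Each camera call takes 0.05 s, during which the arm holds its last target. There are 200 camera calls.

TASK

Unlock the lid of the sample chest: press the long spring catch down with one fingertip and, keeping it down all the while, push the bolt's upright thumb tab with the other fingertip until the bolt is fully out of the keeper, hard against its stop. Then let go and draw back, so that the catch springs up and locks the bolt open. Only touch and push: grip nothing, and leave the glassware and other things on and around the chest where they are.

Things in the scene. Friction and masses are not known exactly. Their poses are not given: they have to be found in the camera images.
- chest: white steel sample chest fixed to the bench: 200 mm (x, centred) by 320 mm (y -190 to +130), 90 high; origin on the bench under the lock, z up, turned up to 0.5 rad. The dark grey -y third is the lid with the keeper, a steel loop. The lock is on top: catch on its -x side, bolt parallel to it 55 mm to +x (centre lines). The bolt opens along the chest's +y, away from the lid
- catch_top (a point): centre of the top face of the catch: a level ribbed steel paddle 100 mm long (chest y), 26 mm wide (chest x), this face 118 mm above the bench at rest. It goes straight down against a spring (the point with it) and comes up by itself when let go. A fingertip may slide along it while pressing. The dark rim around it is 103 mm above the bench
- tab_top (a point): centre of the top edge of the bolt's upright steel thumb tab: 30 mm wide (chest x), 8 thick (chest y), top 136 mm above the bench; goes with the bolt. Starts level with the catch's middle, 55 mm to chest +x. The bolt's bar below it is 14 mm wide, its top at 102 mm; nothing within 45 mm on the tab's -y side is over 107 mm high, so a finger beside the pressed catch clears it
- catch (a joint): how far the catch is pressed, m: 0 up, 0.009 fully down on its stop. The spring takes 3.5 N to start, 8 N fully down. From 0.0045 on it frees the bolt; higher up, a tooth on the catch stands between teeth (12 mm apart) on the side of the bolt and blocks it, with about 1.5 mm of play
- bolt (a joint): how far the bolt has been slid open along the chest's +y: 0 shut, its nose in the keeper; 0.036 m fully open against its stop. Needs about 2 to 3 N of push with the catch down and stays where it is left
- vial_mid (a point): bystander: middle of an amber glass vial, 24 mm across, 45 mm high, standing on the lid
- jar_mid (a point): bystander: middle of a small white jar with black cap, 42 mm across, 48 mm high, standing on the lid
- spatula: bystander: steel spatula 130 mm long lying on the chest near its -x edge, in front of the catch
- beaker: bystander: glass beaker 72 mm across, 90 mm high, on the bench at the chest's +y end; origin at its underside
- wash: bystander: white wash bottle 64 mm across, 150 mm high, on the bench past the chest's +y end; origin at its underside
- cuvettes: bystander: grey cuvette box 75 x 50 x 35 mm on the bench at the chest's -y end; origin at its underside
- dish: bystander: white porcelain dish 90 mm across, 18 mm high, on the bench past the chest's -y end; origin at its underside

How it is judged:
By the outcome, as a careful person would: the job done as asked, in the order asked, and still so for the second after the job is handed in, with the robot touching nothing.
It also fails if it takes over 38 s, if anything falls off the work surface, if the arm or the gripper's body presses on something with over 40 N, if the wrist force passes 120 N, or if a joint passes its speed limit or range.

## Working session

There is one attempt and no reset: what is moved stays moved. The work goes in short steps, each a Python script; the robot and the scene stay as the last script left them, time stands still between calls to the robot, and variables do not carry over. Pictures are saved under pics/ and viewed, at most 10 in all, crops included, and the job is handed in when it is done.

```bash
mkdir -p pics
python3 - <<'E'
from workcell import arm
import cv2
for n in("top","side"):
    cv2.imwrite(f"pics/{n}0.png",arm.read_camera(n)[:,:,::-1]); print(n,arm.camera_params(n))
s=arm.read_state(); print(s["t"],s["eef_pos"],s["ee_rot"],s["ft_force"])
print(arm.camera_params("wrist"))
E
```

```text
top {'fovy': 56.428532351132716, 'cx': 324.30892005573696, 'cy': 239.76469327022923, 'xyz': array([0.44665924, 0.0086345 , 1.00861966]), 'rotation': array([ 0.08012835, -0.06064426, -1.56186352])}
side {'fovy': 56.459997341561596, 'cx': 318.7585834474668, 'cy': 241.0746508380071, 'xyz': array([ 0.19596214, -0.37405294,  0.73346348]), 'rotation': array([ 0.65262078, -0.24273568, -0.7105782 ])}
0.1 [ 0.16235774 -0.62873907  0.23034449] [-3.11475248e+00 -3.95845512e-01  2.58478799e-04] [ 0.25172797 -0.34857213 -0.0498128 ]
{'fovy': 65.70646984690485, 'cx': 319.5566128607342, 'cy': 236.92973788345128, 'T_tool_cam': array([[ 4.67467296e-05,  9.54774679e-01,  2.97330304e-01,
         7.45728412e-02],
       [ 9.99999463e-01,  2.63114421e-04, -1.00212352e-03,
         1.03951802e-03],
       [-1.03503406e-03,  2.97330191e-01, -9.54774154e-01,
        -1.43394988e-01],
       [ 0.00000000e+00,  0.00000000e+00,  0.00000000e+00,
         1.00000000e+00]])}
```

View pics/top0.png

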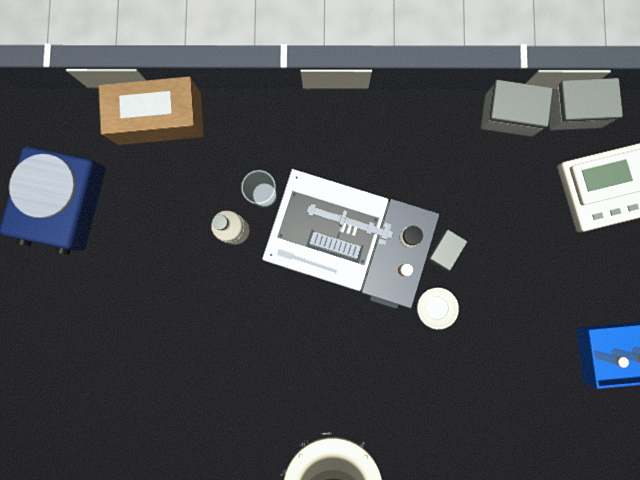

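View pics/side0.png

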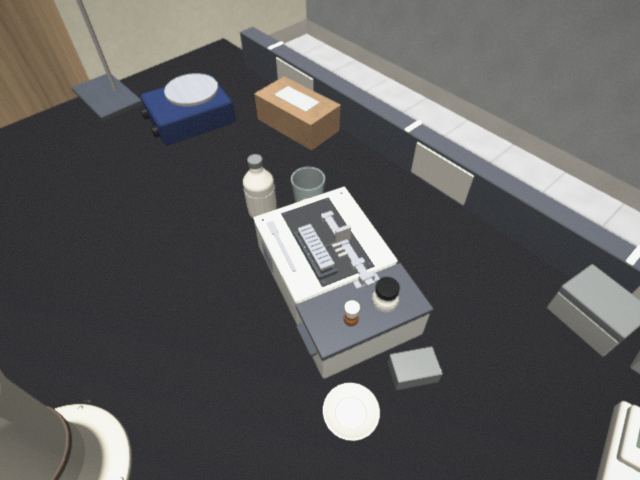

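The top view shows the chest at about (350,240) with +y pointing left and slightly up. The catch is near (336,246), the tab near (347,222), and the vial and jar are on the lid at the right. The side view shows the same layout. Next I'll enlarge both.

Run:
```python
import cv2
a=cv2.imread("pics/top0.png")[160:310,255:445]; b=cv2.imread("pics/side0.png")[185:345,245:435]
cv2.imwrite("pics/tc.png",cv2.resize(a,None,fx=4,fy=4,interpolation=cv2.INTER_CUBIC))
cv2.imwrite("pics/sc.png",cv2.resize(b[:150],None,fx=4,fy=4,interpolation=cv2.INTER_CUBIC))
```

```text
(no output)
```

View pics/tc.png

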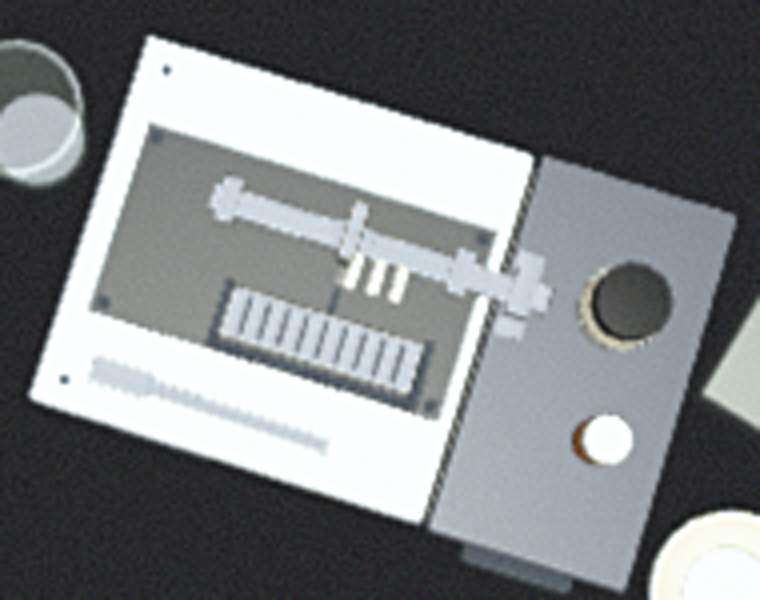

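View pics/sc.png

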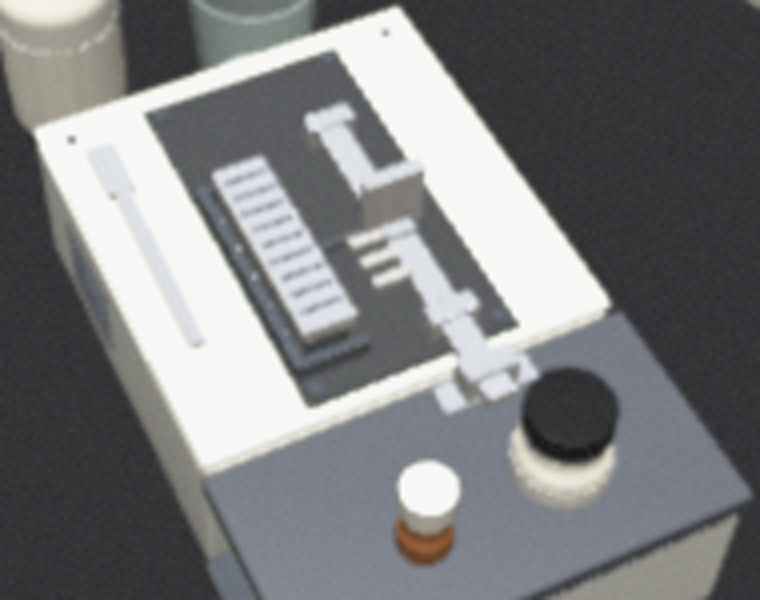

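Readings: the top crop has the catch face centre at (322,339), the tab top at (354,229) and the chest corners visible. The side crop has the catch centre at (283,241) and the tab top centre at (391,175). I'll fit the chest pose from these.

```bash
cat > h.py <<'E'
import numpy as np, cv2
from scipy.spatial.transform import Rotation as R
from scipy.optimize import least_squares
from workcell import arm
def proj(n,P):
    c=arm.camera_params(n); q=R.from_rotvec(c["rotation"]).inv().apply(P-c["xyz"])
    f=240/np.tan(np.radians(c["fovy"]/2)); return np.c_[c["cx"]+f*q[:,0]/-q[:,2], c["cy"]-f*q[:,1]/-q[:,2]]
def w(p,P):
    c,s=np.cos(p[2]),np.sin(p[2]); P=np.atleast_2d(P); return np.c_[p[0]+c*P[:,0]-s*P[:,1],p[1]+s*P[:,0]+c*P[:,1],P[:,2]]
def rot(yaw,sg):
    y=sg*np.array([np.cos(yaw),np.sin(yaw),0]); z=np.array([0,0,-1.]); return R.from_matrix(np.c_[np.cross(y,z),y,z]).as_rotvec()
E
python3 - <<'E'
from h import *
X,Y=.1,.13
T=[(150,37,X,Y,.09),(31,400,-X,Y,.09),(737,216,X,-.19,.09),(627,591,-X,-.19,.09)]
S=[(400,8,X,Y,.09),(38,130,-X,Y,.09),(750,492,X,-.19,.09)]
# lock points relative to origin: catch (a,b), tab (a+.055,b)
LT=[(322,339,0),(354,229,1)]; LS=[(283,241,0),(391,175,1)]
def res(p,full=False):
    r=[]
    for n,C,L,o in(("top",T,LT,(255,160)),("side",S,LS,(245,185))):
        P=[c[2:] for c in C]+[(p[3]+.055*k,p[4],.118+.018*k) for _,_,k in L]
        uv=np.array([c[:2] for c in C]+[l[:2] for l in L])/4+o
        r.append(proj(n,w(p,np.array(P)))-uv)
    return np.vstack(r) if full else np.vstack(r).ravel()
s=least_squares(res,[.5,0,-.3,-.03,0],loss="soft_l1"); p=s.x; print(p); print(res(p,True).round(2))
np.save("p.npy",p)
print(w(p,[[p[3],p[4],.118],[p[3]+.055,p[4],.136]]))
q0=arm.read_state()["joints"]
for sg in(1,-1):
    pos=w(p,[[p[3]+.0275,p[4]-.026,.2]])[0]; print(sg,pos,arm.ik(pos,rot(p[2],sg)))
E
```

```text
[ 0.54443067 -0.00663852 -0.29934085 -0.02771057 -0.00455039]
[[ 0.07 -0.62]
 [-0.18 -0.32]
 [ 0.49  0.23]
 [ 0.23 -0.41]
 [ 0.21  0.15]
 [ 0.74  0.35]
 [-0.79 -0.85]
 [-2.17 -0.19]
 [ 0.42  0.84]
 [-0.74 -0.48]
 [ 0.46 -0.85]]
[[ 0.51661049 -0.00281498  0.118     ]
 [ 0.5691647  -0.01903395  0.136     ]]
1 [ 0.53522044 -0.03576827  0.2       ] [ 0.87244293  0.54472811 -1.12049076  1.85390674  0.55159127  1.09789532
 -0.7564659 ]
-1 [ 0.53522044 -0.03576827  0.2       ] [ 0.95852817  0.66556018 -1.29739444  1.85201845  0.69755882  1.18264535
  2.26527925]
```

The fit is good, with residuals around 1 px. Now moving above the lock with the fingers set 55 mm apart.

Run:
```python
from h import *
p=np.load("p.npy"); r=rot(p[2],1)
arm.move_gripper(.0405)
pos=w(p,[[p[3]+.0275,p[4]-.026,.26]])[0]
arm.move_pose(pos,r)
pos[2]=.165; arm.movel(pos,feed=.1)
s=arm.read_state(); print(s["t"],pos,s["eef_pos"],s["ft_force"],s["grip_width"])
a=arm.read_camera("wrist");b=arm.read_camera("side")
cv2.imwrite("pics/w1.png",a[:,:,::-1])
cv2.imwrite("pics/s1.png",cv2.resize(b[185:335,245:435,::-1],None,fx=4,fy=4,interpolation=cv2.INTER_CUBIC))
```

```text
4.2 [ 0.53522044 -0.03576827  0.165     ] [ 0.53578733 -0.03558549  0.16563795] [ 0.11381664  0.33175624 -0.03356694] 0.040464118198548504
```

View pics/w1.png

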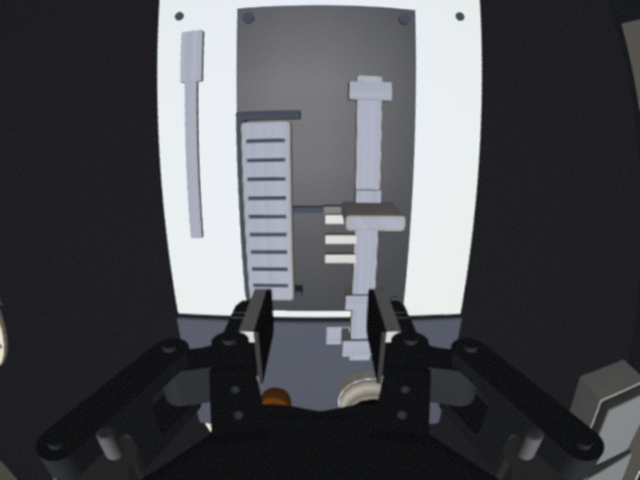

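View pics/s1.png

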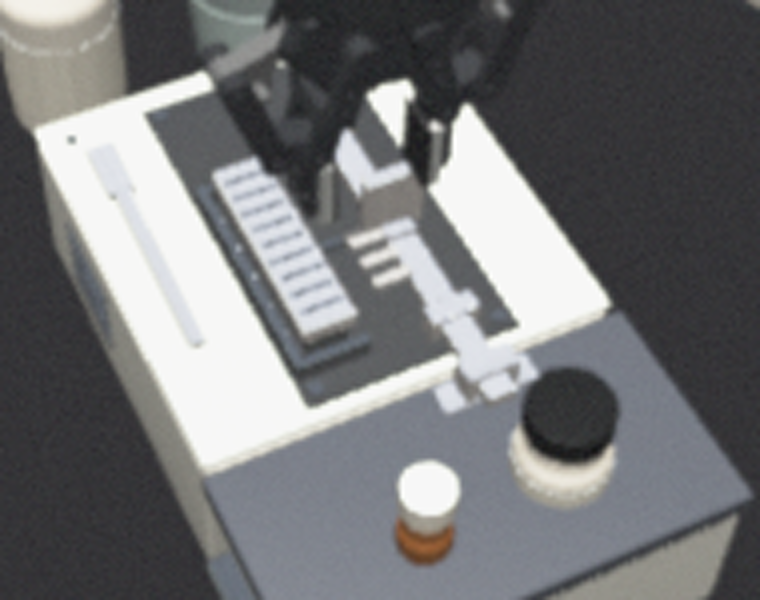

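The wrist view shows the fingers at columns about 258 and 385, straddling the midline between the catch (268,210) and the tab (375,216). Both fingers are on the tab's -y side. Nothing has been disturbed. Next I'll descend until I feel contact.

Run:
```python
from h import *
p=np.load("p.npy")
arm.move_gripper(.043)
pos=w(p,[[p[3]+.0275,p[4]-.026,.132]])[0]
print(arm.movel(pos,feed=.08,until_force=4))
pos[2]=.097
print(arm.movel(pos,feed=.015,until_force=2.5)); s=arm.read_state(); z=s["eef_pos"][2]; print(s["t"],s["eef_pos"],s["ft_force"])
np.save("z.npy",z)
pos[2]=z-.006
print(arm.movel(pos,feed=.01,until_force=20)); s=arm.read_state(); print(s["t"],s["eef_pos"],s["ft_force"],s["wrist_torque"])
```

```text
False
True
6.3083 [ 0.53518234 -0.03577535  0.11502217] [ 0.2039323  -0.42891174  3.19318097]
False
7.0333 [ 0.5352252  -0.03579806  0.10916115] [-0.16633239 -1.75764658  6.86023261] [-0.02803811  0.25634369  0.00605516]
```

The force matches the spring, at about 6.7 mm down. I'll press 1.3 mm more and then push.

Run:
```python
from h import *
p=np.load("p.npy"); z=np.load("z.npy"); u=np.array([-np.sin(p[2]),np.cos(p[2]),0])
pos=w(p,[[p[3]+.0275,p[4]-.026,z-.0073]])[0]
def rep(m):
    s=arm.read_state(); f=np.array(s["ft_force"]); d=(s["eef_pos"]-pos)@u
    print(m,round(s["t"],2),"d",round(d*1e3,2),"z",round((z-s["eef_pos"][2])*1e3,2),"fy",round(f@u,2),f.round(2)); return d
arm.movel(pos,feed=.01); rep("press")
for k in(.009,.02,.035):
    arm.movel(pos+u*k,feed=.025,until_force=14); rep(k)
h=arm.movel(pos+u*.056,feed=.015,until_force=14); rep(h)
```

```text
press 7.32 d -0.03 z 7.13 fy -1.69 [-1.77 -1.22  7.49]
0.009 7.83 d 7.39 z 7.31 fy -4.47 [-1.73 -4.14  6.58]
0.02 8.42 d 17.39 z 7.51 fy -5.82 [-1.59 -5.6   7.64]
0.035 9.17 d 32.09 z 7.56 fy -5.71 [-1.88 -5.4   6.43]
False 10.72 d 49.72 z 7.62 fy -13.87 [ -5.89 -12.7   14.47]
```

Progress has stalled at d≈49.7 mm with the force rising. I'll push a little harder to confirm it's the stop.

Run:
```python
from h import *
p=np.load("p.npy"); z=np.load("z.npy"); u=np.array([-np.sin(p[2]),np.cos(p[2]),0])
pos=w(p,[[p[3]+.0275,p[4]-.026,z-.0073]])[0]
def rep(m):
    s=arm.read_state(); f=np.array(s["ft_force"]); d=(s["eef_pos"]-pos)@u
    print(m,round(s["t"],2),"d",round(d*1e3,2),"z",round((z-s["eef_pos"][2])*1e3,2),"fy",round(f@u,2),f.round(2)); return d
arm.dwell(.3); rep("dwell")
arm.movel(pos+u*.061,feed=.015,until_force=14); rep("more"); arm.dwell(.2); rep("dwell")
b=arm.read_camera("wrist")
cv2.imwrite("pics/w2.png",b[:,:,::-1])
```

```text
dwell 11.02 d 49.76 z 7.59 fy -14.01 [ -6.34 -12.7   13.68]
more 11.32 d 49.49 z 7.51 fy -1.37 [-1.24 -1.05  7.01]
dwell 11.53 d 49.52 z 7.53 fy -1.74 [-1.16 -1.46  6.43]
```

View pics/w2.png

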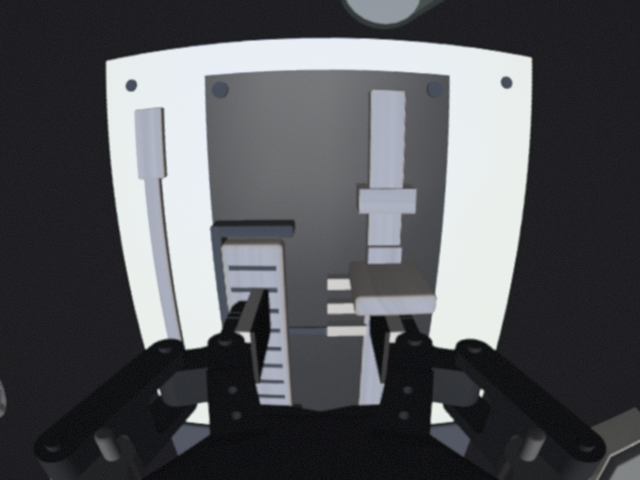

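The wrist view shows the tab pushed up against the fingers at (390,290), with the bolt's tail well past its guide at (387,200). The catch is still down. One last firm push to confirm the stop, then I'll back off while still pressing, and lift.

Run:
```python
from h import *
p=np.load("p.npy"); z=np.load("z.npy"); u=np.array([-np.sin(p[2]),np.cos(p[2]),0])
pos=w(p,[[p[3]+.0275,p[4]-.026,z-.0073]])[0]
def rep(m):
    s=arm.read_state(); f=np.array(s["ft_force"]); d=(s["eef_pos"]-pos)@u
    print(m,round(s["t"],2),"d",round(d*1e3,2),"z",round((z-s["eef_pos"][2])*1e3,2),"fy",round(f@u,2),f.round(2)); return d
arm.movel(pos+u*.057,feed=.02); arm.dwell(.2); d=rep("push")
arm.movel(pos+u*(d-.004),feed=.02); rep("back")
q=pos+u*(d-.004); q[2]=.15; arm.movel(q,feed=.04); q[2]=.28; arm.movel(q,feed=.12); rep("up")
q=q+[-.1,-.22,.0]; arm.movel(q,feed=.2); rep("away")
a=arm.read_camera("top")[160:310,255:445];b=arm.read_camera("side")[185:335,245:435]
for n,i in(("t3",a),("s3",b)): cv2.imwrite(f"pics/{n}.png",cv2.resize(i[:,:,::-1],None,fx=4,fy=4,interpolation=cv2.INTER_CUBIC))
for n,o in(("top",(255,160)),("side",(245,185))):
    P=w(p,[[p[3]+.055,p[4]+k,.136] for k in(0,.024,.036)]+[[p[3],p[4],.118],[p[3],p[4],.109]]); print(n,((proj(n,P)-o)*4).round(0).tolist())
```

```text
push 12.28 d 49.61 z 7.58 fy -15.99 [ -7.31 -14.47  16.2 ]
back 12.99 d 47.92 z 6.43 fy 3.56 [1.28 3.33 6.72]
up 15.43 d 45.26 z -164.17 fy 1.36 [0.42 1.29 0.94]
away 16.79 d -192.76 z -165.12 fy 0.34 [0.5  0.2  0.26]
top [[357.0, 230.0], [310.0, 216.0], [287.0, 209.0], [323.0, 340.0], [323.0, 341.0]]
side [[393.0, 172.0], [368.0, 135.0], [357.0, 117.0], [280.0, 239.0], [280.0, 252.0]]
```

View pics/s3.png

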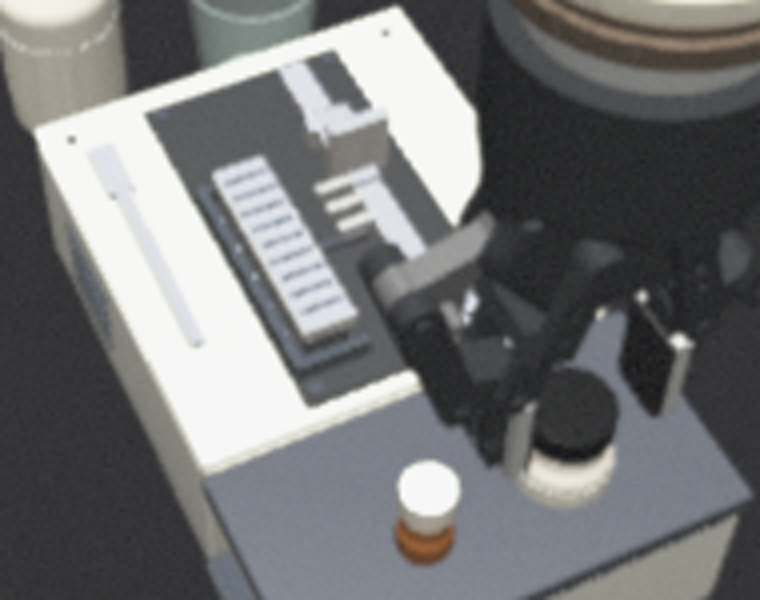

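View pics/t3.png

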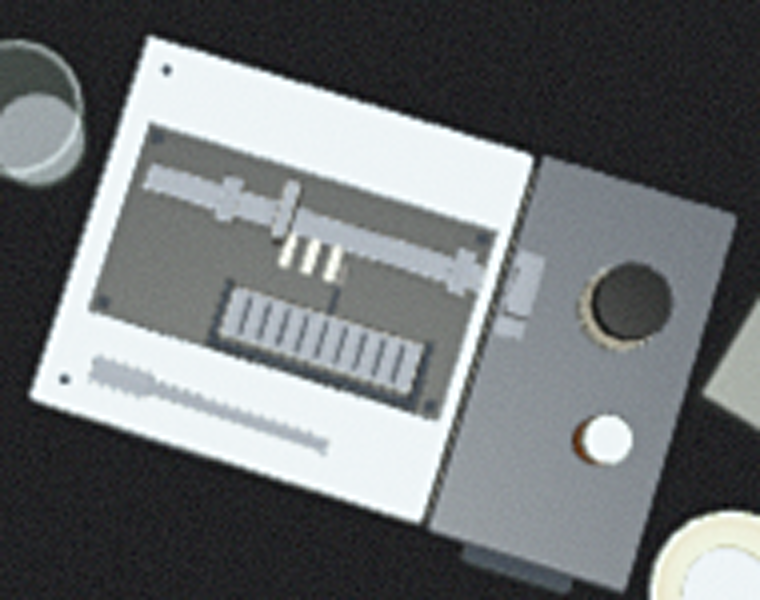

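The top view has the tab at (287,209), exactly the predicted 36 mm position, and the bolt nose is out of the keeper. The side view has the catch back at its rest pixels. The bystanders in both crops haven't moved, and the arm is clear.

```bash
python3 -c "
from workcell import arm
print(arm.hand_in())"
```

```text
the job is handed in; nothing more can be done
None
```

The job is handed in at about 17 s: I held the catch down while pushing the bolt 36 mm to its stop. The last pictures show the catch back up, the bolt out of the keeper, nothing in view moved and the arm clear.

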